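Measure a level scoop of four bone dice

TASK

Pick up the brass scoop by its handle, run it in under the strike bar to scoop up the heap of bone dice from the back of the open-fronted bin, ease it back a little from the back wall, lift it inside the bin and draw it out just beneath the strike bar, so that the bar strikes the surplus off the top back into the bin and one level layer of four dice stays in the scoop. Then set the scoop with its four dice level on the platform of the scale and let go. Keep the fingers off the dice and leave everything else where it is.

Things in the scene. Friction and masses are not known exactly. Their poses are not given: they have to be found in the camera images.
- scoop: loose brass measuring scoop, 130 g, balanced at x = -90 mm, 174 mm long. Origin: on its underside below the pocket's middle; x points forwards out of the open mouth, z up. Flat sole 2 mm thick, x = -22 to 20 mm, 50 mm wide, then a bevel to a thin front edge at x = 28.5 mm. A flat neck (12 mm wide, z = 10 to 18 mm) joins pocket and handle; a foot under the handle's rear end lets it stand level
- grip (a point): point to grip, in the middle of the scoop's pale wooden handle: 120 mm behind the scoop's origin, 36 mm above its underside. The handle is an upright block from x = -146 to -94 mm of the scoop's frame, z = 18 to 48 mm, 16 mm wide across y, where the fingers close
- pocket (a point): middle of the scoop's pocket, 11 mm above the underside, the height of the middles of one layer of dice. The pocket is open in front and on top; back wall's inner face at x = -20 mm of the scoop's frame, 43 mm wide inside at the back, 47 at the mouth, side walls 2 mm thick and ending at x = 20 mm, rim 24 mm above the underside (4 mm above one layer of dice)
- bin: fixed wooden bin, open on top and in front. Origin: on the table under its middle; x points in from the open front to the back. Floor 4 mm thick, x = -80 to 86 mm, no sill; back wall's inner face at x = 70 mm, side walls' inner faces at y = -40 and 40 mm. Walls 6 mm thick, 66 mm high, sides from x = -50 mm. A gap 6 mm high under the back wall takes the scoop's front edge until its side walls meet the wall (up to 15 N); draw it back 10 mm before lifting
- strike_bar: fixed brass bar across the bin, 8 mm thick along x, 16 mm high. Origin: middle of its lower edge, at x = -30 mm of the bin, 50 mm above the table, 46 mm above the bin floor. A heap two dice high passes beneath it while the scoop lies on the floor; with the scoop raised 22 mm off the bin floor its rim just touches the bar. A rim 1 to 6 mm below the bar strikes well
- scale: fixed bench scale. Origin: on the table under its platform's middle. Flat steel platform 200 mm along x, 145 mm along y, top 30 mm above the table; it does not sink. A display strip of the same height lies at x = 102 to 147 mm. With its x along the scale's x, the whole scoop fits on the platform when its origin is at x = 60 mm, y = 0
- die1: loose bone die, an 18 mm cube with edges rounded to 4 mm, 11 g, polished and slippery (friction about 0.25); origin at its middle. At the start in the lower layer of four (two by two) that stands on the bin floor against the middle of the back wall
- die2: loose bone die, an 18 mm cube with edges rounded to 4 mm, 11 g, polished and slippery (friction about 0.25); origin at its middle. At the start in the lower layer of four (two by two) that stands on the bin floor against the middle of the back wall
- die3: loose bone die, an 18 mm cube with edges rounded to 4 mm, 11 g, polished and slippery (friction about 0.25); origin at its middle. At the start in the lower layer of four (two by two) that stands on the bin floor against the middle of the back wall
- die4: loose bone die, an 18 mm cube with edges rounded to 4 mm, 11 g, polished and slippery (friction about 0.25); origin at its middle. At the start in the lower layer of four (two by two) that stands on the bin floor against the middle of the back wall
- die5: loose bone die, an 18 mm cube with edges rounded to 4 mm, 11 g, polished and slippery (friction about 0.25); origin at its middle. At the start one of two that lie side by side on top of the lower four
- die6: loose bone die, an 18 mm cube with edges rounded to 4 mm, 11 g, polished and slippery (friction about 0.25); origin at its middle. At the start one of two that lie side by side on top of the lower four
- dice_cup: inlaid dice cup, 72 mm across, 95 mm high, bystander; origin under its middle
- checker1: ebony checker, 34 mm across, 10 mm thick, bystander; origin under its middle
- checker2: second ebony checker, like the first, bystander
- bell: brass bell, 80 mm across, 56 mm high, bystander; origin under its middle
- dish: turquoise ceramic dish, 110 mm across, 32 mm high, bystander; origin under its middle
Things that resemble listed ones, but are neither listed nor needed, are in the scene too. What is shaped like the scoop but grey or orange is not meant.

How it is judged:
By the outcome, as a careful person would: the job done as asked, in the order asked, and still so for the second after the job is handed in, with the robot touching nothing.
It also fails if it takes over 61 s, if anything falls off the work surface, if the arm or the gripper's body presses on something with over 40 N, if the wrist force passes 120 N, or if a joint passes its speed limit or range.

ROBOT

A 6-joint arm with a two-finger parallel gripper is mounted at the origin on the work surface. World frame = base frame: x ahead of the robot, y to its left, z up, the work surface at z = 0. Lengths are in m, angles in rad, forces in N, time in s.
With the tool pointing down it reaches from about 0.325 to 0.925 m from the base axis. Payload 3.1 kg.
Tool frame: the origin (TCP) lies midway between the tips of the shut fingers; the grasp point (between the pads) lies 19 mm behind it; z points along the fingers, y is the direction in which the jaws open and shut (so a half turn about z gives the same grasp; the last joint's range is limited). The gripper opens to 85 mm and grips with 20 to 120 N. Pads are 22 mm wide; open, the fingers measure 114 mm over their backs; the gripper's body (76 mm by 85 mm) begins 54 mm behind the grasp point. The pads swing forward as they close: fully open they stand 13 mm farther back than shut.
Start: joints at [1.149, 0.217, 1.613, -0, 1.311, -0.112], TCP at [0.191, 0.595, 0.231] pointing down, gripper open.
Joint ranges: [-2.75, 2.75], [-0.78, 2.1], [0.31, 2.55], [-1.13, 4.27], [0.13, 2.63], [-2.58, 2.58]. Speed limits (rad/s): [2.79, 2.79, 3.14, 3.14, 3.14, 3.14].

INTERFACE

Orientations are given as a rotation vector (axis times angle).
In Python, from rig import * gives the robot as it stands.
- The arm moves only by the shell command python3 -m crank 'ROWS' [FORCE]. ROWS is a JSON object of lists of equal length, an entry for each row: "claw": the finger opening in mm, from 0 to 85.4; "dp": the shift along the tool's x, y, z in mm, a list of three; "twist": the turn about the tool's z in degrees. In form: {"claw": [claw, ...], "dp": [[dx, dy, dz], ...], "twist": [twist, ...]}. A call has 1 to 20 rows; each row is the pose to reach, as a shift and turn from the pose commanded when the call began, along the tool's axes at that moment; what a row does not reach only later rows make up. A row lasts 1/10 s, in which the tool goes at most 50 mm and 8.59 degrees, less where a joint would pass 70% of its speed; a pose out of reach is approached as far as the arm can. A call with a gripper value outside its range is refused whole. The fingers move at their own pace and stop on an object; FORCE is the grip in N (left out, the last holds). Time passes only in rows, so rows that repeat a pose let the fingers close. It gives the time, the measured TCP pose, the force and the opening at its end, in the units of the state.
- sense(): the state, without advancing time (a new reading comes with each control period).
- capture(name): name is "side" or "top" or "wrist"; returns (picture, depth): 400x640x3 uint8, red, green, blue; 400x640 float32, m along the optical axis (not along the pixel's ray), 0 where there is no reading.
- get_calibration(name): a dict with "camera_matrix" (3x3 intrinsics, pixels), "world_from_camera" (4x4, takes a point from camera to world coordinates). Camera axes: x right, y up, looking along -z (the intrinsics and any distortion apply to the point x, -y, -z); pixel columns grow to the right and rows downward; lengths in m; the calibration is good to about 2 mm. A picture is of the moment at which its call begins: read the wrist's pose just before it. get_calibration takes no time and is no camera call; for the wrist camera it gives the pose at the moment of the call.
- hand_in(): hands the job in, once; it reports no verdict.
The state is a dict: "time": time; "joint_positions": joint angles; "qd": joint speeds; "joint_efforts": joint torques, N m; "eef_pos": TCP position; "tool_rot": TCP orientation; "force": force on the tool from outside, world axes, zero at the start; "ft_torque": the same for the moment, N m; "opening": finger opening in m.
Only numpy, scipy, OpenCV 4.12 (cv2) and the standard library are available. Lean on these libraries where they do the work, as an engineer would, in place of code of your own. Each camera call takes 0.05 s, during which the arm holds its last target.

## Working session

There is one attempt and no reset: what is moved stays moved. The work goes in short steps, Python scripts to look and compute and a shell command to move; the robot and the scene stay as the last step left them, time stands still between calls to the robot, and variables do not carry over. Pictures are saved under pics/ and viewed, and the job is handed in when it is done.

```bash
ls; mkdir -p pics; python3 - <<'E'
from rig import *
import cv2,numpy as np
s=sense();print({k:np.round(v,3).tolist() for k,v in s.items()})
for n in ["top","side"]:
    im,d=capture(n);c=get_calibration(n)
    cv2.imwrite(f"pics/{n}0.png",im[:,:,::-1]);np.savez(f"{n}0.npz",im=im,d=d,K=c["camera_matrix"],T=c["world_from_camera"])
    print(n,c)
E
```

```text
pics
{'time': 0.0, 'joint_positions': [1.149, 0.218, 1.615, 0.0, 1.311, -0.112], 'qd': [-0.0, -0.001, -0.0, 0.002, -0.001, 0.002], 'joint_efforts': [0.001, -39.683, -30.387, -0.0, 0.009, 0.0], 'eef_pos': [0.19, 0.594, 0.23], 'tool_rot': [-0.485, -3.103, 0.004], 'force': [-0.06, 0.131, 0.013], 'ft_torque': [0.02, 0.024, 0.015], 'opening': 0.085}
top {'camera_matrix': array([[373.52505918,   0.        , 317.08596632],
       [  0.        , 373.52505918, 198.06698017],
       [  0.        ,   0.        ,   1.        ]]), 'world_from_camera': array([[-0.00739095,  0.9876378 , -0.15657888,  0.37762111],
       [-0.999884  , -0.00938451, -0.01199655, -0.01040032],
       [-0.01331766,  0.15647205,  0.9875926 ,  1.02352975],
       [ 0.        ,  0.        ,  0.        ,  1.        ]])}
side {'camera_matrix': array([[368.65014631,   0.        , 322.55840678],
       [  0.        , 368.65014631, 199.25641007],
       [  0.        ,   0.        ,   1.        ]]), 'world_from_camera': array([[ 0.91566764,  0.25135839, -0.31364267,  0.2013357 ],
       [-0.40193484,  0.57470936, -0.7128517 , -0.75923822],
       [ 0.00107213,  0.77879915,  0.62727246,  0.7476568 ],
       [ 0.        ,  0.        ,  0.        ,  1.        ]])}
```

View pics/top0.png

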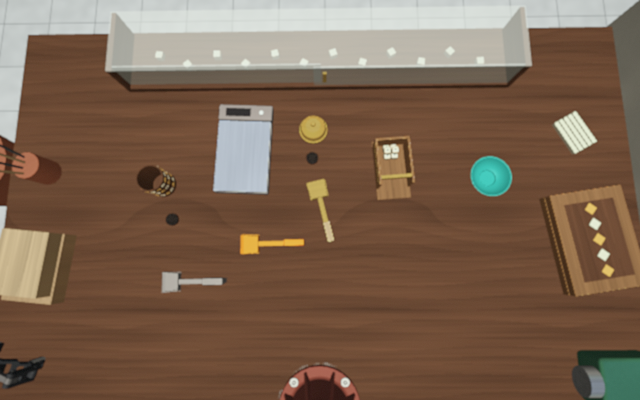

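View pics/side0.png

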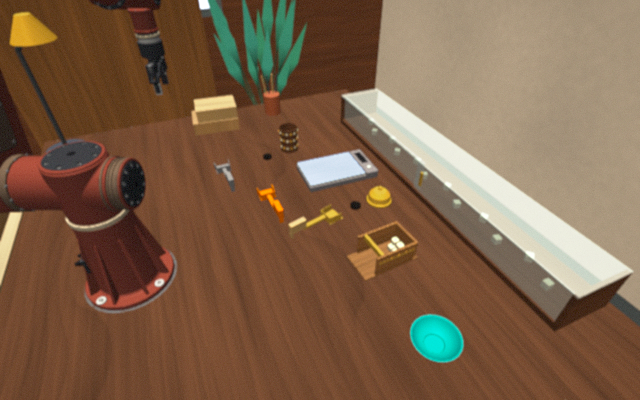

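Candidates, as top-picture pixels: brass scoop with pale handle at (318,190)–(328,232), orange one at (250,243)–(303,242), grey one at (170,282)–(224,281). I choose the brass one with the pale wooden handle. Next I'll take close crops and measure.

```bash
cat > h.py <<'E'
import numpy as np,cv2
def load(n):
    z=np.load(n);return z["im"],z["d"],z["K"],z["T"]
def cloud(d,K,T):
    v,u=np.mgrid[0:400,0:640]
    P=np.stack([(u-K[0,2])/K[0,0]*d,-(v-K[1,2])/K[1,1]*d,-d],-1)
    W=P@T[:3,:3].T+T[:3,3];W[d<=0]=np.nan
    return W
E
python3 - <<'E'
from h import *
im,d,K,T=load("top0.npz");W=cloud(d,K,T)
c=im[90:260,200:430,::-1];cv2.imwrite("pics/topcrop.png",cv2.resize(c,None,fx=3.45,fy=3.45,interpolation=cv2.INTER_CUBIC))
im2,d2,K2,T2=load("side0.npz");W2=cloud(d2,K2,T2)
c=im2[130:290,240:440,::-1];cv2.imwrite("pics/sidecrop.png",cv2.resize(c,None,fx=3.7,fy=3.7,interpolation=cv2.INTER_CUBIC))
for (u,v) in [(318,190),(322,210),(328,230),(394,150),(385,175),(412,175),(395,177),(393,192),(245,160),(260,112),(312,128),(312,157),(300,200)]: print("top",u,v,np.round(W[v,u],4))
# scale platform
m=(abs(W[...,2]-.03)<.006)&(np.mgrid[0:400,0:640][1]>205)&(np.mgrid[0:400,0:640][1]<280)&(np.mgrid[0:400,0:640][0]>95)&(np.mgrid[0:400,0:640][0]<200)
p=W[m][:,:2].astype(np.float32);print(m.sum(),W[m][:,2].mean(),cv2.minAreaRect(p),cv2.boxPoints(cv2.minAreaRect(p)))
E
```

```text
top 318 190 [ 0.5618 -0.0007  0.0043]
top 322 210 [ 0.5041 -0.0113  0.0184]
top 328 230 [ 0.4477 -0.0264  0.0482]
top 394 150 [ 0.6637 -0.2082  0.0398]
top 385 175 [ 0.6024 -0.1875  0.0046]
top 412 175 [ 0.589  -0.2482  0.062 ]
top 395 177 [ 0.5834 -0.2029  0.065 ]
top 393 192 [ 0.5546 -0.2083  0.0022]
top 245 160 [0.6428 0.1988 0.0299]
top 260 112 [0.7794 0.1592 0.0333]
top 312 128 [0.7267 0.0139 0.0456]
top 312 157 [0.6549 0.0153 0.0093]
top 300 200 [ 0.5351  0.0496 -0.0015]
4518 0.029452108353083557 ((0.678602933883667, 0.20407897233963013), (0.14960984885692596, 0.24809980392456055), 88.040283203125) [[0.55206746 0.13355991]
 [0.8000222  0.12507567]
 [0.8051384  0.27459803]
 [0.5571837  0.28308228]]
```

View pics/topcrop.png

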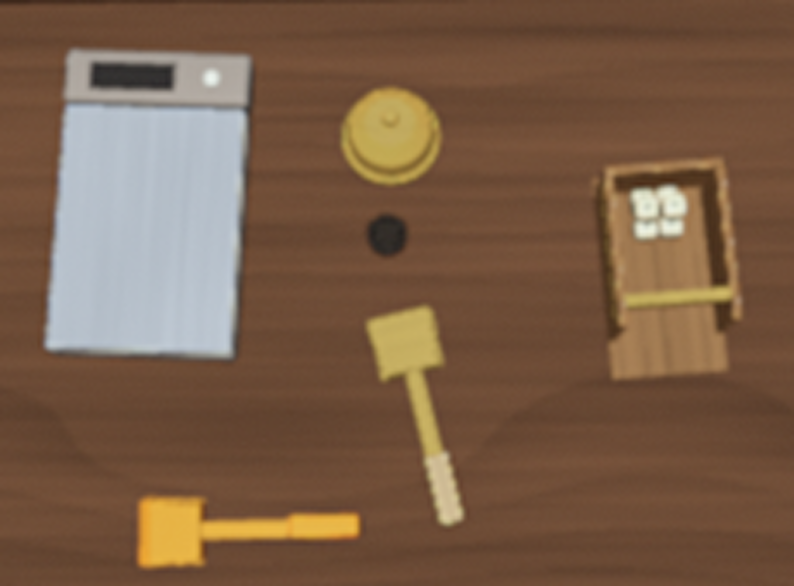

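View pics/sidecrop.png

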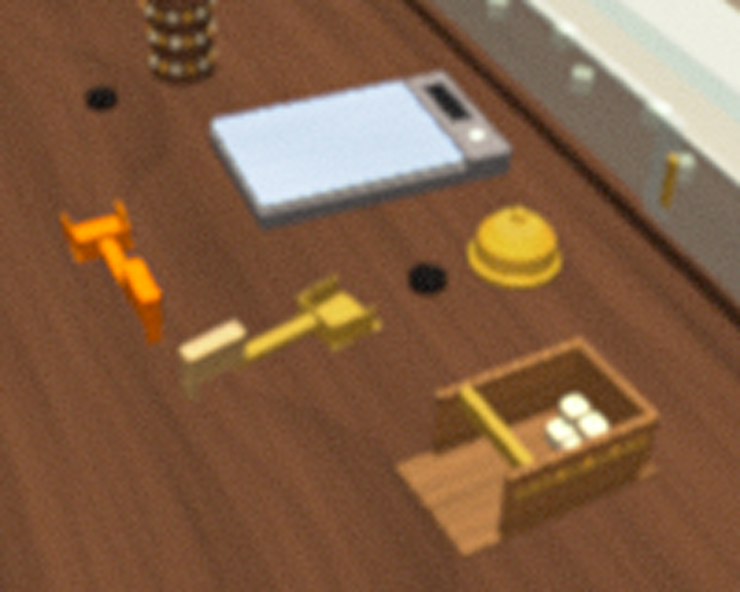

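The top crop confirms the brass scoop (pocket near (405,343), pale handle near (445,488)) with its mouth facing away from the robot. The bin is at (670,265), with its open front towards the robot and the dice at the back. The scale is at the left, with its display at the far end. Next I'll work out the tool axes and where the wrist camera sits.

```bash
cat >> h.py <<'E'
from scipy.spatial.transform import Rotation as Ro
def cmd(s,pos,yaw,R0=None,p0=None):
    """dp (mm), twist deg to bring tool x axis to heading yaw(rad) in world & TCP to pos"""
    R=Ro.from_rotvec(s["tool_rot"]).as_matrix();p=np.array(s["eef_pos"])
    cur=np.arctan2(R[1,0],R[0,0]); # heading of tool x
    dy=(yaw-cur+np.pi)%(2*np.pi)-np.pi
    print("dp",np.round(R.T@(np.array(pos)-p)*1e3,1),"twist",round(-np.degrees(dy),2),"cur heading",round(np.degrees(cur),2),"tool z",np.round(R[:,2],4))
E
python3 - <<'E'
from rig import *
from h import *
s=sense();R=Ro.from_rotvec(s["tool_rot"]).as_matrix();print(R.round(3))
c=get_calibration("wrist");T=c["world_from_camera"];print(c["camera_matrix"].round(1))
print((R.T@(T[:3,3]-s["eef_pos"])).round(4),(R.T@T[:3,:3]).round(3))
cmd(s,[.42,-.09,.36],np.pi); cmd(s,[.42,-.09,.36],0)
E
```

```text
[[-0.952  0.305 -0.001]
 [ 0.305  0.952 -0.002]
 [ 0.    -0.002 -1.   ]]
[[357.4   0.  315.3]
 [  0.  357.4 201.2]
 [  0.    0.    1. ]]
[ 0.0713  0.001  -0.1431] [[ 0.     0.959  0.282]
 [ 1.    -0.     0.   ]
 [ 0.     0.282 -0.959]]
dp [-427.5 -582.2 -128.8] twist -17.75 cur heading 162.25 tool z [-9.e-04 -2.e-03 -1.e+00]
dp [-427.5 -582.2 -128.8] twist 162.25 cur heading 162.25 tool z [-9.e-04 -2.e-03 -1.e+00]
```

```bash
python3 -m crank '{"claw":[85,85,85,85,85,85,85,85,85,85,85,85,85,85,85,85,85,85],"dp":[[-43,-58,-60],[-85,-116,-129],[-128,-174,-129],[-171,-232,-129],[-214,-290,-129],[-256,-348,-129],[-299,-406,-129],[-342,-465,-129],[-385,-524,-129],[-427,-582,-129],[-427,-582,-129],[-427,-582,-129],[-427,-582,-129],[-427,-582,-129],[-427,-582,-129],[-427,-582,-129],[-427,-582,-129],[-427,-582,-129]],"twist":[-4,-8,-12,-16,-20,-24,-24,-24,-24,-24,-24,-24,-24,-24,-24,-24,-24,-24]}'
cat > look.py <<'E'
import sys
from rig import *
from h import *
n=sys.argv[1]
s=sense();c=get_calibration("wrist");im,d=capture("wrist")
np.savez(n+".npz",im=im,d=d,K=c["camera_matrix"],T=c["world_from_camera"])
cv2.imwrite(f"pics/{n}.png",im[:,:,::-1]);print(s["time"],np.round(s["eef_pos"],4),np.round(s["qd"],3))
E
python3 look.py w1
```

```text
time: 1.9
eef_pos: [0.4193, -0.0883, 0.3598]
tool_rot: [0.172, -3.136, -0.002]
force: [-0.3, 0.9, -0.1]
opening: 0.0851
1.9 [ 0.4193 -0.0883  0.3598] [ 0.024 -0.013  0.004 -0.002 -0.001 -0.002]
```

View pics/w1.png

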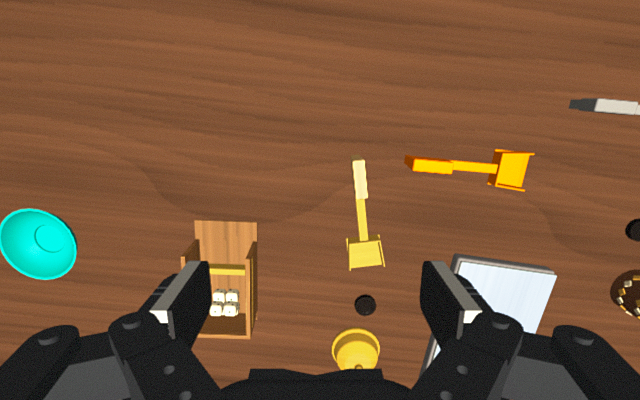

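The wrist view shows the brass scoop with its handle at (361,180) and mouth at (365,262). The bin is at (227,280) with its open front at the top of the picture and the dice at (225,303). The scale is at (505,300), partly hidden. I'll measure from here and compare with the top view.

```bash
python3 - <<'E'
from h import *
def rect(p): 
    r=cv2.minAreaRect(p.astype(np.float32)); return np.round(r[0],4),np.round(r[1],4),round(r[2],1)
for n in ["w1","top0","side0"]:
    im,d,K,T=load(n+".npz");W=cloud(d,K,T)
    hsv=cv2.cvtColor(im,cv2.COLOR_RGB2HSV)
    x,y,z=W[...,0],W[...,1],W[...,2]
    box=lambda a,b,c,e:(x>a)&(x<b)&(y>c)&(y<e)
    print(n,"table",np.nanmedian(z[box(.45,.52,-.14,-.06)]))
    hm=box(.40,.50,-.06,.02)&(z>.038)&(z<.06);p=W[hm]
    print(" handle top",len(p),np.median(p[:,2]),rect(p[:,:2]))
    nm=box(.40,.62,-.06,.05)&(z>.006);p=W[nm]
    print(" scoop>6mm",len(p),rect(p[:,:2]))
    fm=box(.50,.62,-.06,.05)&(hsv[...,0]>18)&(hsv[...,0]<35)&(hsv[...,1]>110)&(hsv[...,2]>120);p=W[fm]
    print(" brass",fm.sum(),rect(p[:,:2]) if len(p)>5 else "")
    # bin wall tops
    bm=box(.55,.75,-.30,-.14)&(z>.055)&(z<.075);p=W[bm]
    print(" bin top",len(p),np.median(p[:,2]),rect(p[:,:2]))
    bar=bm&(hsv[...,0]>18)&(hsv[...,0]<35)&(hsv[...,1]>110)&(hsv[...,2]>110);p=W[bar]
    if len(p)>5:print(" bar?",len(p),rect(p[:,:2]))
    dm=box(.6,.75,-.27,-.15)&(hsv[...,1]<70)&(hsv[...,2]>150)&(z>.01);p=W[dm]
    if len(p)>5:print(" dice",len(p),p[:,2].max(),rect(p[:,:2]))
E
python3 - <<'E'
import cv2
im=cv2.imread("pics/w1.png")
cv2.imwrite("pics/w1a.png",cv2.resize(im[140:350,170:400],None,fx=2.8,fy=2.8,interpolation=cv2.INTER_CUBIC))
E
```

```text
w1 table 0.0005999647231155203
 handle top 505 0.04840329643259422 (array([ 0.4459, -0.0259]), array([0.0518, 0.0162]), 13.5)
 scoop>6mm 15716 (array([0.4829, 0.012 ]), array([0.1928, 0.1051]), 12.4)
 brass 1276 (array([0.5456, 0.0009]), array([0.0962, 0.0559]), 12.0)
 bin top 1268 0.06589107747245754 (array([ 0.6311, -0.2016]), array([0.1277, 0.0921]), 3.9)
 bar? 327 (array([ 0.604 , -0.1733]), array([0.0837, 0.0397]), 42.5)
 dice 412 0.042159225610140405 (array([ 0.6662, -0.1991]), array([0.0375, 0.0375]), 3.0)
top0 table -0.000620051648289266
 handle top 122 0.04708413331504541 (array([ 0.4438, -0.0278]), array([0.0516, 0.0156]), 13.2)
 scoop>6mm 334 (array([0.5081, 0.0149]), array([0.1907, 0.0903]), 6.3)
 brass 427 (array([ 0.5465, -0.0041]), array([0.0945, 0.0546]), 15.5)
 bin top 490 0.06451573282049045 (array([ 0.6288, -0.2041]), array([0.1266, 0.0925]), 4.0)
 bar? 112 (array([ 0.5878, -0.2038]), array([0.0885, 0.0182]), 87.5)
 dice 201 0.042099330163103965 (array([ 0.6667, -0.2008]), array([0.0402, 0.0383]), 1.4)
side0 table 8.394443354431402e-05
 handle top 114 0.04724369254286437 (array([ 0.4441, -0.0268]), array([0.0506, 0.0195]), 14.3)
 scoop>6mm 529 (array([0.498 , 0.0131]), array([0.1694, 0.0915]), 6.6)
 brass 283 (array([0.5456, 0.0104]), array([0.0948, 0.0752]), 7.0)
 bin top 598 0.06435366275393245 (array([ 0.6302, -0.2034]), array([0.1272, 0.0941]), 4.1)
 bar? 132 (array([ 0.5872, -0.2042]), array([0.0835, 0.0176]), 86.8)
 dice 104 0.043980200875744835 (array([ 0.6656, -0.1857]), array([0.0604, 0.0352]), 74.0)
```

View pics/w1a.png

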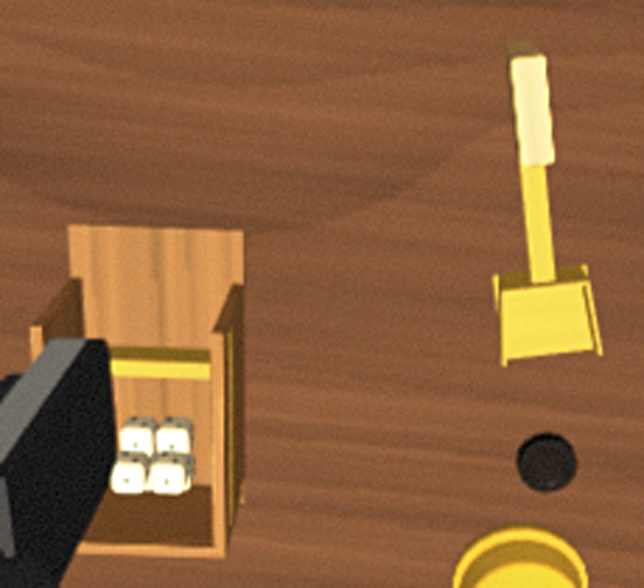

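```bash
python3 - <<'E'
from rig import *
from h import *
s=sense();print(s["time"])
cmd(s,[.4457,-.0262,.10],np.radians(193.4));cmd(s,[.4457,-.0262,.017],np.radians(193.4))
im,d,K,T=load("w1.npz");W=cloud(d,K,T)
print(W[163,410],W[168,430])
E
```

```text
1.95
dp [-33.1  58.2 260. ] twist -7.06 cur heading -173.66 tool z [-6.e-04  8.e-04 -1.e+00]
dp [-33.1  58.2 343. ] twist -7.06 cur heading -173.66 tool z [-6.e-04  8.e-04 -1.e+00]
[0.41944846 0.03943086 0.03258319] [0.42041845 0.06116977 0.05009681]
```

```bash
python3 -m crank '{"claw":[45,45,45,45,45,45,45,45,45],"dp":[[-10,18,50],[-20,36,100],[-33,58,150],[-33,58,200],[-33,58,240],[-33,58,260],[-33,58,260],[-33,58,260],[-33,58,260]],"twist":[-3.5,-7,-7,-7,-7,-7,-7,-7,-7]}'
python3 - <<'E'
from rig import *
from h import *
s=sense();cmd(s,[.4457,-.0262,.017],np.radians(193.4))
E
python3 look.py w2
```

```text
time: 2.85
eef_pos: [0.4483, -0.0278, 0.1028]
tool_rot: [-0.364, 3.116, -0.002]
force: [0.2, 0.6, 0.5]
opening: 0.0449
dp [ 2.6  2.4 85.8] twist -0.08 cur heading -166.68 tool z [ 0.0048 -0.001  -1.    ]
2.85 [ 0.4483 -0.0278  0.1028] [-0.01  -0.006 -0.008  0.002 -0.003  0.001]
```

View pics/w2.png

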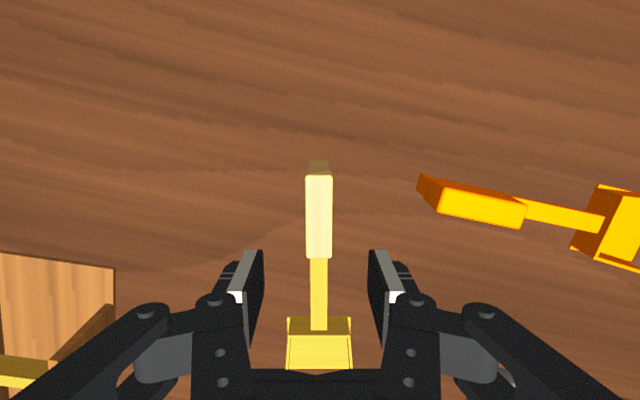

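The scoop is centred between the fingers: handle at (318,215), pad faces at columns 262 and 368. The orange scoop's end at (425,185) is clear.

```bash
python3 - <<'E'
from rig import *
from h import *
im,d,K,T=load("w2.npz");W=cloud(d,K,T);x,y,z=W[...,0],W[...,1],W[...,2]
m=(x>.4)&(x<.49)&(y>-.06)&(y<.02)&(z>.042)&(z<.055);p=W[m]
print(len(p),p.mean(0),cv2.minAreaRect(p[:,:2].astype(np.float32)))
s=sense();print(s["eef_pos"]);r=cv2.minAreaRect(p[:,:2].astype(np.float32))
cmd(s,[*r[0],.017],np.radians(193.4))
E
```

```text
2308 [ 0.44409449 -0.02625635  0.04830067] ((0.445758193731308, -0.025888806208968163), (0.052006058394908905, 0.01584247499704361), 13.98399543762207)
[ 0.44852276 -0.02804271  0.10296716]
dp [ 2.6  2.9 85.9] twist -0.1 cur heading -166.7 tool z [ 0.0053 -0.0011 -1.    ]
```

```bash
python3 -m crank '{"claw":[45,45,45,45,45],"dp":[[2.6,2.9,40],[2.6,2.9,70],[2.6,2.9,85],[2.6,2.9,85],[2.6,2.9,85]],"twist":[0,0,0,0,0]}'
python3 - <<'E'
from rig import *
from h import *
s=sense();cmd(s,[.4457,-.0259,.017],np.radians(193.4))
E
```

```text
time: 3.4
eef_pos: [0.4447, -0.0261, 0.0168]
tool_rot: [-0.362, 3.118, -0.001]
force: [-0.5, -0.3, 0.4]
opening: 0.0448
dp [-1.1 -0.  -0.2] twist -0.16 cur heading -166.76 tool z [ 2.8e-03 -6.0e-04 -1.0e+00]
```

```bash
python3 -m crank '{"claw":[25,16,10,8,8,8],"dp":[[0,0,0],[0,0,0],[0,0,0],[0,0,0],[0,0,0],[0,0,0]],"twist":[0,0,0,0,0,0]}' 90
python3 -m crank '{"claw":[8,8,8,8,8,8],"dp":[[0,0,-15],[0,0,-40],[0,0,-80],[0,0,-100],[0,0,-100],[0,0,-100]],"twist":[0,0,0,0,0,0]}' 
python3 look.py w3
python3 - <<'E'
from rig import *
from h import *
for n in ["side"]:
    im,d=capture(n);c=get_calibration(n)
    cv2.imwrite(f"pics/{n}1.png",cv2.resize(im[100:300,200:440,::-1],None,fx=3,fy=3));np.savez(f"{n}1.npz",im=im,d=d,K=c["camera_matrix"],T=c["world_from_camera"])
E
```

```text
time: 4.0
eef_pos: [0.4448, -0.0261, 0.0171]
tool_rot: [-0.362, 3.118, -0.002]
force: [-1.0, -0.2, 5.9]
opening: 0.0147
time: 4.6
eef_pos: [0.4428, -0.0257, 0.1152]
tool_rot: [-0.362, 3.12, -0.0]
force: [0.8, -0.3, -1.8]
opening: 0.0147
4.6 [ 0.4428 -0.0257  0.1152] [ 0.     0.031  0.03  -0.001  0.004 -0.001]
```

View pics/w3.png

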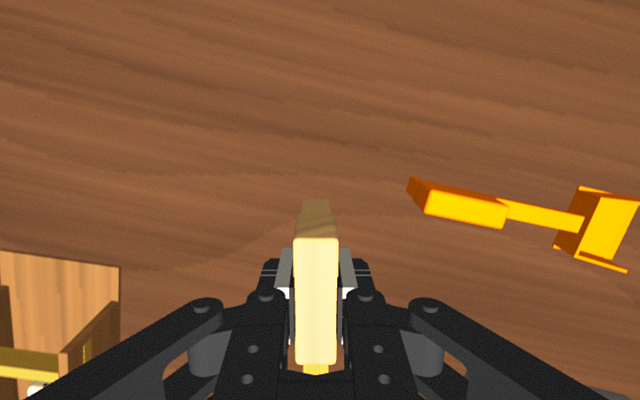

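View pics/side1.png

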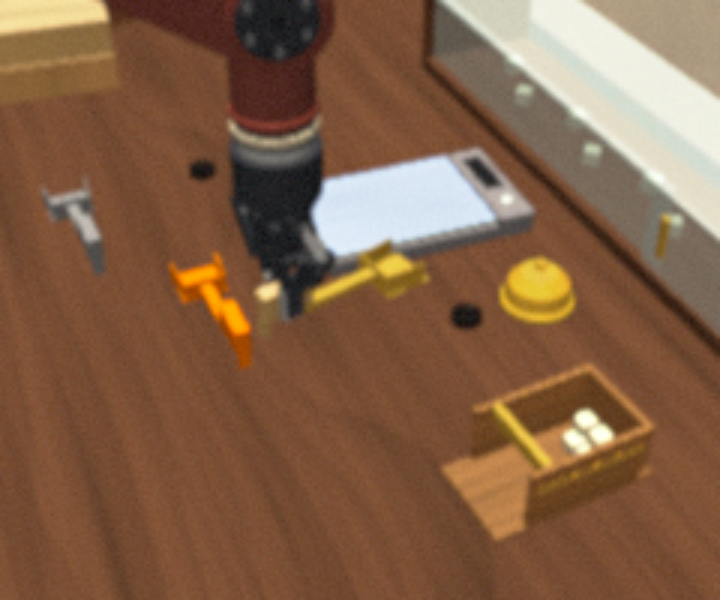

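The scoop is held and lifted. In the wrist view the handle is between the pads at (316,300); in the side crop the pocket is at (395,275). Next: its pose in the tool frame and its tilt.

```bash
python3 - <<'E'
from rig import *
from h import *
s=sense();R=Ro.from_rotvec(s["tool_rot"]).as_matrix();p0=np.array(s["eef_pos"]);print(s["time"],p0.round(4),R.round(4).tolist())
for n in ["w3","side1"]:
    im,d,K,T=load(n+".npz");W=cloud(d,K,T)
    L=((W-p0)@R)*1e3   # tool frame, mm
    hsv=cv2.cvtColor(im,cv2.COLOR_RGB2HSV)
    # handle top: color pale
    pale=(hsv[...,0]>15)&(hsv[...,0]<32)&(hsv[...,1]<130)&(hsv[...,2]>170)
    m=pale&(abs(L[...,1])<14)&(abs(L[...,0])<60)&(abs(L[...,2]+31)<10)
    q=L[m];
    if len(q)>20:
        print(n,"handle top",len(q),q.mean(0).round(1),cv2.minAreaRect(q[:,:2].astype(np.float32)),"x",np.percentile(q[:,0],[1,99]).round(1),"y",np.percentile(q[:,1],[1,99]).round(1))
        c=np.linalg.lstsq(np.c_[q[:,:2],np.ones(len(q))],q[:,2],rcond=None)[0];print("  plane",c.round(4))
    br=(hsv[...,0]>18)&(hsv[...,0]<35)&(hsv[...,1]>130)&(hsv[...,2]>110)
    m=br&(L[...,0]<-25)&(L[...,0]>-160)&(abs(L[...,1])<40)&(abs(L[...,2])<40)
    q=L[m];print(n,"brass",len(q))
    if len(q)>50 and n=="side1":
        for a in range(-155,-30,10):
            k=q[(q[:,0]>a)&(q[:,0]<a+10)]
            if len(k)>2: print(a,len(k),np.percentile(k[:,1],[5,95]).round(1),np.percentile(k[:,2],[5,50,95]).round(1))
E
```

```text
4.7 [ 0.4413 -0.0254  0.1135] [[-0.9734, -0.2292, -0.0036], [-0.2292, 0.9734, 0.0008], [0.0033, 0.0016, -1.0]]
w3 handle top 5268 [ -0.2   0.1 -33. ] ((-2.1301136016845703, -1.5084571838378906), (52.388145446777344, 24.99201011657715), 8.13921070098877) x [-26.9  22.9] y [-7.3  7.5]
  plane [ 1.2000e-03 -2.9000e-03 -3.3046e+01]
w3 brass 229
side1 handle top 35 [ 15.1  -0.2 -31.1] ((16.329187393188477, 1.3672513961791992), (18.528942108154297, 23.817256927490234), 32.836952209472656) x [ 3.5 24.4] y [-8.9 11.3]
  plane [  0.0493   0.0587 -31.87  ]
side1 brass 318
-155 7 [-23.  19.] [15.2 16.6 17.6]
-145 31 [-27.5  24.6] [-4.3 13.4 15.9]
-135 50 [-26.9  25.1] [-4.9 10.2 15. ]
-125 42 [-26.4  22.8] [-6.8  6.8 15.1]
-115 30 [-25.3  22.5] [-7.6  2.7 14.8]
-105 63 [-23.7  18.2] [-6.9  0.8 12.7]
-95 15 [-6.   3.2] [-3.5 -1.3  3.1]
-85 12 [-5.6  4.8] [-2.  -0.8  3.5]
-75 16 [-7.7  3.8] [-2.6 -0.8  1.9]
-65 12 [-7.   5.3] [-1.9 -0.1  2.6]
-55 15 [-6.9  7.4] [-2.3 -0.9  3.6]
-45 15 [-7.   4.6] [-4.9 -1.3  1.9]
-35 10 [-7.6  1.1] [-3.5 -0.9  2.1]
```

```bash
cat >> h.py <<'E'
BO=np.array([.6178,-.2029]);BY=np.radians(4.0);TX=-.121
def bincmd(s,xo,under,yoff=0):
    """scoop origin at bin x=xo (m), underside height under"""
    c,sn=np.cos(BY),np.sin(BY)
    xb=xo+TX
    p=BO+np.array([c*xb-sn*yoff,sn*xb+c*yoff])
    cmd(s,[p[0],p[1],under+.017],BY+np.pi)
def binstate(s):
    R=Ro.from_rotvec(s["tool_rot"]).as_matrix();o=np.array(s["eef_pos"])+R@np.array([TX,0,.017])
    c,sn=np.cos(BY),np.sin(BY);d=o[:2]-BO
    print("t",round(s["time"],2),"scoop origin in bin x,y,under mm",np.round([1e3*(c*d[0]+sn*d[1]),1e3*(-sn*d[0]+c*d[1]),1e3*o[2]],1),"yaw err deg",round(np.degrees((np.arctan2(-R[1,0],-R[0,0])-BY)),2),"F",np.round(s["force"],1),"open",round(s["opening"],4))
E
python3 - <<'E'
from rig import *
from h import *
s=sense();binstate(s);bincmd(s,-.125,.04)
E
```

```text
t 4.7 scoop origin in bin x,y,under mm [-44.3 208.9  96.1] yaw err deg 9.25 F [ 0.1  0.3 -1.4] open 0.0147
dp [ 111.6 -173.8   56.6] twist 9.25 cur heading -166.75 tool z [-3.6e-03  8.0e-04 -1.0e+00]
```

```bash
python3 -m crank '{"claw":[8,8,8,8,8,8,8,8,8,8,8],"dp":[[20,-20,0],[45,-50,0],[70,-90,0],[95,-130,0],[108,-160,10],[111.6,-173.8,30],[111.6,-173.8,45],[111.6,-173.8,56],[111.6,-173.8,56],[111.6,-173.8,56],[111.6,-173.8,56]],"twist":[1,3,5,7,9,9.3,9.3,9.3,9.3,9.3,9.3]}'
python3 - <<'E'
from rig import *
from h import *
s=sense();binstate(s);bincmd(s,-.125,.008)
for n in ["side","top"]:
    im,d=capture(n);c=get_calibration(n)
    np.savez(f"{n}2.npz",im=im,d=d,K=c["camera_matrix"],T=c["world_from_camera"])
    r=im[170:300,270:450] if n=="side" else im[120:250,320:460]
    cv2.imwrite(f"pics/{n}2.png",cv2.resize(r[:,:,::-1],None,fx=4,fy=4,interpolation=cv2.INTER_CUBIC))
E
```

```text
time: 5.8
eef_pos: [0.3748, -0.2204, 0.0598]
tool_rot: [-0.11, 3.139, -0.001]
force: [0.3, -0.4, -1.7]
opening: 0.0148
t 5.8 scoop origin in bin x,y,under mm [-122.6   -0.5   42.8] yaw err deg 0.0 F [ 0.3 -0.4 -1.7] open 0.0148
dp [ 2.4  0.6 34.8] twist 0.0 cur heading -176.0 tool z [ 7.e-04 -6.e-04 -1.e+00]
```

View pics/side2.png

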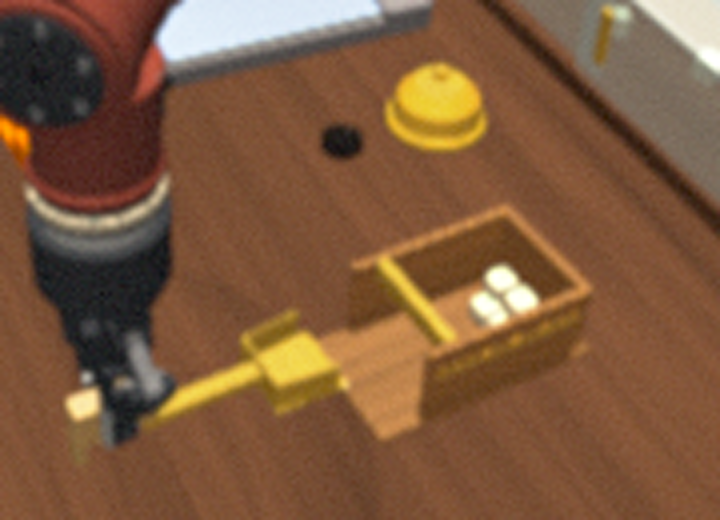

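View pics/top2.png

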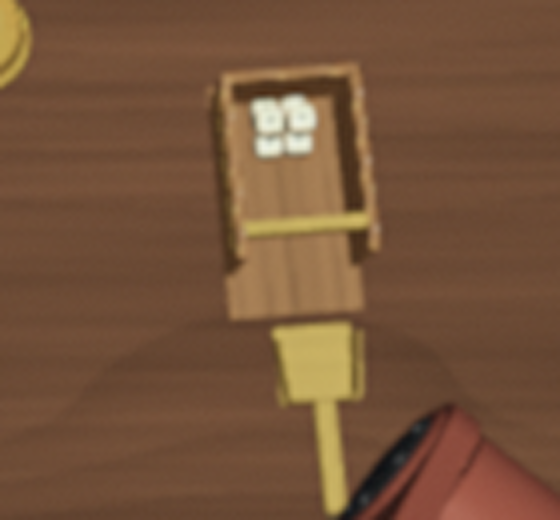

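The side crop shows the scoop at (290,360) lined up in front of the bin floor. The top crop shows it at (320,360), but shifted by its height, so I'll compare within that one camera using depth.

```bash
python3 - <<'E'
from h import *
def brass(im):
    h=cv2.cvtColor(im,cv2.COLOR_RGB2HSV);return (h[...,0]>18)&(h[...,0]<35)&(h[...,1]>100)&(h[...,2]>110)
for n in ["top2","side2"]:
    im,d,K,T=load(n+".npz");W=cloud(d,K,T);x,y,z=W[...,0],W[...,1],W[...,2]
    bm=(x>.555)&(x<.75)&(y>-.30)&(y<-.14)&(z>.055)&(z<.075);r=cv2.minAreaRect(W[bm][:,:2].astype(np.float32))
    C=np.array(r[0]);a=np.radians(4.);e=np.array([np.cos(a),np.sin(a)]);f=np.array([-e[1],e[0]])
    O=C-.013*e;print(n,"bin",r,"O",O)
    B=lambda p:np.c_[(p[:,:2]-O)@e,(p[:,:2]-O)@f,p[:,2]]*1e3
    m=brass(im)&(x>.44)&(x<.54)&(y>-.26)&(y<-.17)&(z>.03)
    q=B(W[m]);
    pk=q[q[:,0]>-142];nk=q[(q[:,0]<-150)]
    print(" pocket",len(pk),"x",np.percentile(pk[:,0],[2,98]).round(1),"y",np.percentile(pk[:,1],[2,98]).round(1),pk[:,1].mean().round(1)," neck y",nk[:,1].mean().round(1),nk[:,0].mean().round(0),len(nk))
    h=cv2.cvtColor(im,cv2.COLOR_RGB2HSV);m=(x>.63)&(x<.7)&(y>-.25)&(y<-.16)&(h[...,1]<70)&(h[...,2]>150)&(z>.02)
    q=B(W[m]);print(" dice",len(q),"x",np.percentile(q[:,0],[2,98]).round(1),"y",np.percentile(q[:,1],[2,98]).round(1),"z",q[:,2].max().round(1))
E
```

```text
top2 bin ((0.6290095448493958, -0.2042102962732315), (0.12683400511741638, 0.0928632840514183), 3.781099557876587) O [ 0.61604121 -0.20511713]
 pocket 362 x [-140.3  -95.6] y [-23.8  25.5] -1.2  neck y 1.1 -163.0 59
 dice 146 x [32.1 69.2] y [-17.6  19.6] z 43.2
side2 bin ((0.6298178434371948, -0.2036510705947876), (0.12673598527908325, 0.09433647245168686), 3.738419532775879) O [ 0.61684951 -0.2045579 ]
 pocket 314 x [-140.9  -95.3] y [-25.3  25.8] 1.9  neck y -0.3 -164.0 53
 dice 97 x [32.  59.7] y [-18.4  18.8] z 43.4
```

```bash
python3 -m crank '{"claw":[8,8,8,8,8,8,8,8],"dp":[[1,0.5,15],[1,0.5,28],[1,0.5,33],[-10,0.5,33],[-25,0.5,33],[-40,0.5,33],[-50,0.5,33],[-50,0.5,33]],"twist":[0,0,0,0,0,0,0,0]}'
python3 - <<'E'
from rig import *
from h import *
s=sense();binstate(s)
E
```

```text
time: 6.7
eef_pos: [0.4269, -0.2172, 0.0273]
tool_rot: [-0.111, 3.137, -0.003]
force: [0.4, 0.7, -1.9]
opening: 0.0144
t 6.7 scoop origin in bin x,y,under mm [-70.4  -0.8  10.6] yaw err deg 0.05 F [ 0.4  0.7 -1.9] open 0.0144
```

```bash
python3 -m crank '{"claw":[8,8,8,8,8],"dp":[[-3,0.8,3],[-6,0.8,4.5],[-6,0.8,4.5],[-6,0.8,4.5],[-6,0.8,4.5]],"twist":[0,0,0,0,0]}'
python3 - <<'E'
from rig import *
from h import *
s=sense();binstate(s)
E
python3 -m crank '{"claw":[8,8,8,8],"dp":[[0,0,1],[0,0,1],[0,0,1],[0,0,1]],"twist":[0,0,0,0]}'
python3 - <<'E'
from rig import *
from h import *
s=sense();binstate(s)
E
```

```text
time: 7.2
eef_pos: [0.4297, -0.2153, 0.0217]
tool_rot: [0.108, -3.139, -0.0]
force: [0.4, 0.3, -2.9]
opening: 0.0151
t 7.2 scoop origin in bin x,y,under mm [-67.6   0.6   4.6] yaw err deg -0.07 F [ 0.4  0.3 -2.9] open 0.0151
time: 7.6
eef_pos: [0.4301, -0.2155, 0.021]
tool_rot: [-0.108, 3.14, -0.0]
force: [-0.9, -0.7, 1.9]
opening: 0.0152
t 7.6 scoop origin in bin x,y,under mm [-67.1   0.4   4.1] yaw err deg -0.06 F [-0.9 -0.7  1.9] open 0.0152
```

```bash
python3 -m crank '{"claw":[8,8,8,8,8,8,8,8,8],"dp":[[-6,0,0.3],[-16,0.2,0.3],[-28,0.3,0.3],[-40,0.4,0.3],[-52,0.4,0.3],[-62,0.4,0.3],[-68,0.4,0.3],[-70,0.4,0.3],[-70,0.4,0.3]],"twist":[0,0,0,0,0,0,0,0,0]}'
python3 - <<'E'
from rig import *
from h import *
s=sense();binstate(s)
E
```

```text
time: 8.5
eef_pos: [0.5009, -0.2101, 0.0207]
tool_rot: [-0.108, 3.138, -0.0]
force: [1.0, 0.8, 2.0]
opening: 0.0145
t 8.5 scoop origin in bin x,y,under mm [3.9 0.8 3.9] yaw err deg -0.06 F [1.  0.8 2. ] open 0.0145
```

Now on the floor with light pressure, front edge at the dice. I'll push on slowly.

```bash
python3 -m crank '{"claw":[8,8,8,8,8,8,8,8,8,8,8,8],"dp":[[-2,-0.4,0.2],[-5,-0.6,0.2],[-8,-0.7,0.2],[-11,-0.7,0.2],[-14,-0.7,0.2],[-17,-0.7,0.2],[-20,-0.7,0.2],[-23,-0.7,0.2],[-26,-0.7,0.2],[-29,-0.7,0.2],[-32,-0.7,0.2],[-32,-0.7,0.2]],"twist":[0,0,0,0,0,0,0,0,0,0,0,0]}'
python3 - <<'E'
from rig import *
from h import *
s=sense();binstate(s)
for n in ["side","top"]:
    im,d=capture(n);c=get_calibration(n)
    np.savez(f"{n}3.npz",im=im,d=d,K=c["camera_matrix"],T=c["world_from_camera"])
    r=im[200:280,330:440] if n=="side" else im[125:205,350:450]
    cv2.imwrite(f"pics/{n}3.png",cv2.resize(r[:,:,::-1],None,fx=6,fy=6,interpolation=cv2.INTER_CUBIC))
E
```

```text
time: 9.7
eef_pos: [0.5312, -0.2089, 0.0207]
tool_rot: [0.108, -3.139, 0.0]
force: [-3.3, -0.1, 7.5]
opening: 0.0146
t 9.7 scoop origin in bin x,y,under mm [34.2 -0.1  3.6] yaw err deg -0.06 F [-3.3 -0.1  7.5] open 0.0146
```

View pics/side3.png

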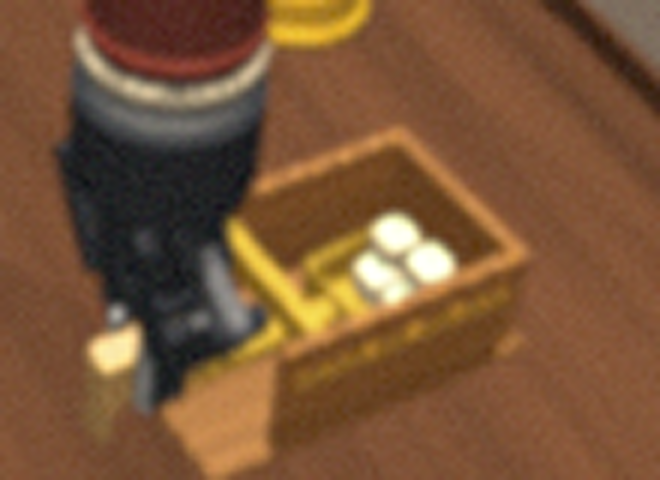

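View pics/top3.png

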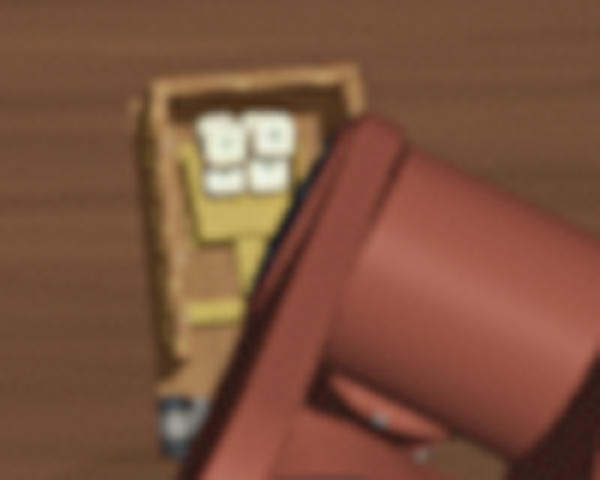

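Both pictures show the dice going onto the sole in order: top crop dice at (245,150), with the scoop's back wall at (225,235) still behind them. Now the last 15 mm.

```bash
python3 -m crank '{"claw":[8,8,8,8,8,8],"dp":[[-3,0,-0.2],[-6,0,-0.3],[-9,0,-0.3],[-11,0,-0.3],[-13,0,-0.3],[-13,0,-0.3]],"twist":[0,0,0,0,0,0]}'
python3 - <<'E'
from rig import *
from h import *
s=sense();binstate(s)
E
```

```text
time: 10.4
eef_pos: [0.544, -0.2079, 0.0208]
tool_rot: [0.108, -3.138, -0.0]
force: [-3.3, -0.1, 5.4]
opening: 0.0145
t 10.4 scoop origin in bin x,y,under mm [47.  -0.   3.6] yaw err deg -0.07 F [-3.3 -0.1  5.4] open 0.0145
```

```bash
python3 -m crank '{"claw":[8,8,8],"dp":[[-1.5,0,0],[-3,0,0],[-3,0,0]],"twist":[0,0,0]}'
python3 - <<'E'
from rig import *
from h import *
s=sense();binstate(s)
E
```

```text
time: 10.7
eef_pos: [0.5469, -0.2077, 0.0208]
tool_rot: [0.108, -3.138, -0.0]
force: [-4.3, -0.7, 6.0]
opening: 0.0143
t 10.7 scoop origin in bin x,y,under mm [49.9 -0.   3.6] yaw err deg -0.07 F [-4.3 -0.7  6. ] open 0.0143
```

```bash
python3 -m crank '{"claw":[8,8,8],"dp":[[-1,0,0],[-1.5,0,0],[-1.5,0,0]],"twist":[0,0,0]}'
python3 - <<'E'
from rig import *
from h import *
s=sense();binstate(s)
for n in ["side","top"]:
    im,d=capture(n);c=get_calibration(n)
    np.savez(f"{n}4.npz",im=im,d=d,K=c["camera_matrix"],T=c["world_from_camera"])
    r=im[200:280,330:440] if n=="side" else im[125:205,350:450]
    cv2.imwrite(f"pics/{n}4.png",cv2.resize(r[:,:,::-1],None,fx=6,fy=6,interpolation=cv2.INTER_CUBIC))
E
```

```text
time: 11.0
eef_pos: [0.547, -0.2077, 0.0208]
tool_rot: [0.108, -3.135, -0.001]
force: [-8.4, -0.5, 8.6]
opening: 0.0145
t 11.0 scoop origin in bin x,y,under mm [50.   0.1  3.2] yaw err deg -0.06 F [-8.4 -0.5  8.6] open 0.0145
```

View pics/side4.png

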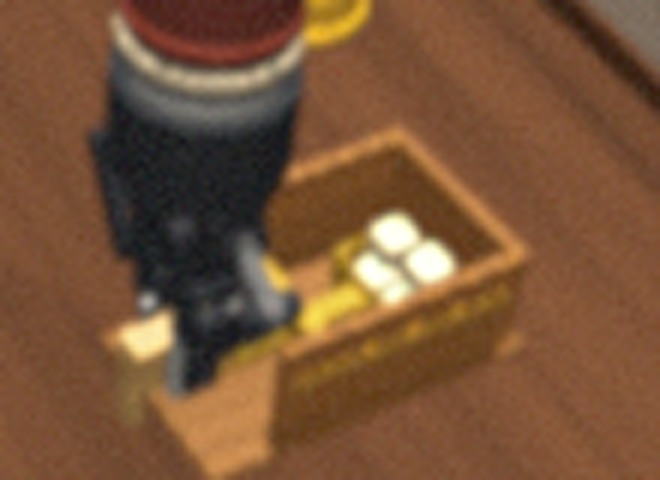

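View pics/top4.png

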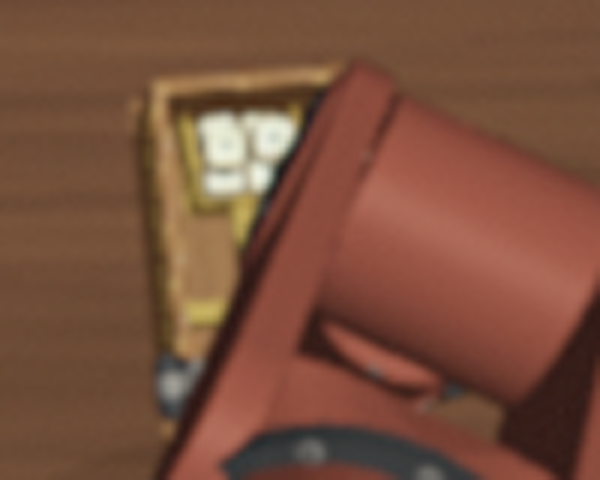

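```bash
python3 -m crank '{"claw":[8,8,8,8,8,8,8,8],"dp":[[1,0,-0.3],[3,0,-0.5],[5,0,-0.5],[7,0,-0.5],[9,0,-0.5],[10.5,0,-0.5],[11.5,0,-0.5],[11.5,0,-0.5]],"twist":[0,0,0,0,0,0,0,0]}'
python3 - <<'E'
from rig import *
from h import *
s=sense();binstate(s)
E
```

```text
time: 11.9
eef_pos: [0.5376, -0.2082, 0.0211]
tool_rot: [0.108, -3.139, -0.0]
force: [0.9, 0.1, 1.1]
opening: 0.0148
t 11.9 scoop origin in bin x,y,under mm [40.7  0.2  4.1] yaw err deg -0.05 F [0.9 0.1 1.1] open 0.0148
```

Back 9.3 mm; lifting gently to an intermediate height inside the bin, then I'll trim it.

```bash
python3 -m crank '{"claw":[8,8,8,8,8,8,8,8,8,8],"dp":[[1,0,-0.5],[1,0,-2],[1,0,-4.5],[1,0,-7.5],[1,0,-10.5],[1,0,-13.5],[1,0,-16],[1,0,-17.5],[1,0,-18],[1,0,-18]],"twist":[0,0,0,0,0,0,0,0,0,0]}'
python3 - <<'E'
from rig import *
from h import *
s=sense();binstate(s);print(s["eef_pos"])
for n in ["side","top"]:
    im,d=capture(n);c=get_calibration(n)
    np.savez(f"{n}5.npz",im=im,d=d,K=c["camera_matrix"],T=c["world_from_camera"])
    r=im[200:280,330:440] if n=="side" else im[125:205,350:450]
    cv2.imwrite(f"pics/{n}5.png",cv2.resize(r[:,:,::-1],None,fx=6,fy=6,interpolation=cv2.INTER_CUBIC))
s=sense();binstate(s)
E
```

```text
time: 12.9
eef_pos: [0.5368, -0.2083, 0.0392]
tool_rot: [-0.108, 3.14, -0.0]
force: [0.1, 1.3, -2.6]
opening: 0.0148
t 12.9 scoop origin in bin x,y,under mm [39.9  0.2 22.2] yaw err deg -0.05 F [ 0.1  1.3 -2.6] open 0.0148
[ 0.53683547 -0.20829995  0.03920703]
t 13.0 scoop origin in bin x,y,under mm [39.7  0.3 22. ] yaw err deg -0.05 F [-0.5 -0.6 -1.5] open 0.0149
```

View pics/side5.png

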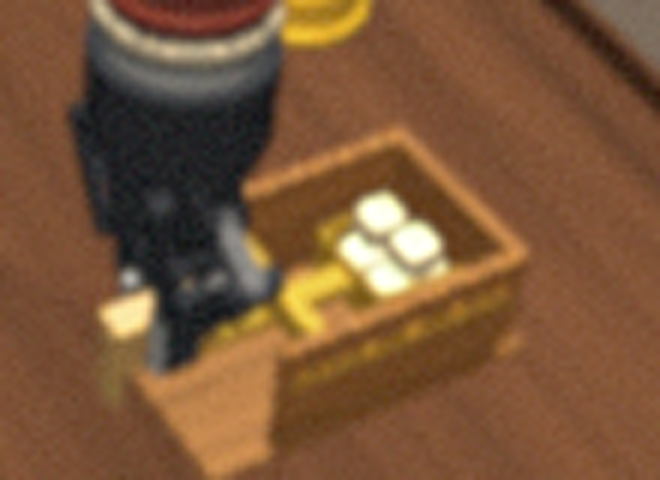

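View pics/top5.png

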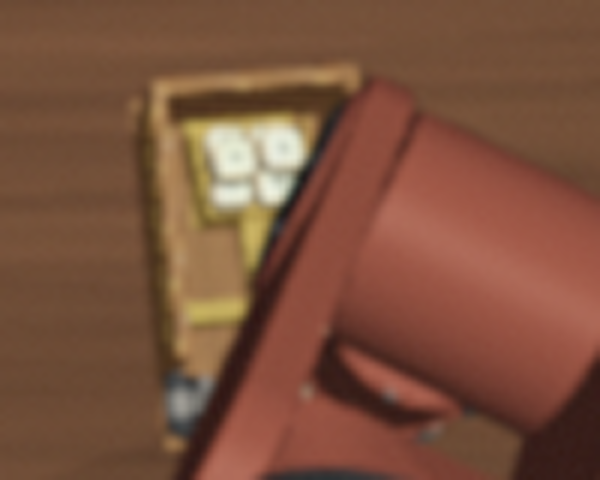

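Top and side pictures agree: four dice below (the front pair at top crop (235,195)/(275,190)), and the top pair rests further back at (235,150)/(280,148). The rim is about 4 mm below the bar. I'll raise 0.8 mm and draw out gently.

```bash
python3 -m crank '{"claw":[8,8,8,8,8,8,8,8,8,8,8,8,8,8,8],"dp":[[0.3,0,-0.8],[1.2,0,-0.8],[2.8,0,-0.8],[5.2,0,-0.8],[8.5,0.1,-0.8],[12.5,0.1,-0.8],[17,0.2,-0.8],[22,0.2,-0.8],[27,0.2,-0.8],[32,0.3,-0.8],[37,0.3,-0.8],[42,0.3,-0.8],[46,0.3,-0.8],[49,0.3,-0.8],[51,0.3,-0.8]],"twist":[0,0,0,0,0,0,0,0,0,0,0,0,0,0,0]}'
python3 - <<'E'
from rig import *
from h import *
s=sense();binstate(s)
for n in ["side","top"]:
    im,d=capture(n);c=get_calibration(n)
    np.savez(f"{n}6.npz",im=im,d=d,K=c["camera_matrix"],T=c["world_from_camera"])
    r=im[200:280,330:440] if n=="side" else im[125:205,350:450]
    cv2.imwrite(f"pics/{n}6.png",cv2.resize(r[:,:,::-1],None,fx=6,fy=6,interpolation=cv2.INTER_CUBIC))
s=sense();binstate(s)
E
```

```text
time: 14.5
eef_pos: [0.4856, -0.2115, 0.0399]
tool_rot: [-0.108, 3.14, 0.0]
force: [0.8, 1.2, -1.6]
opening: 0.0144
t 14.5 scoop origin in bin x,y,under mm [-11.4   0.5  22.9] yaw err deg -0.06 F [ 0.8  1.2 -1.6] open 0.0144
t 14.6 scoop origin in bin x,y,under mm [-11.4   0.6  22.8] yaw err deg -0.06 F [-0.2 -0.2 -2.5] open 0.0146
```

View pics/side6.png

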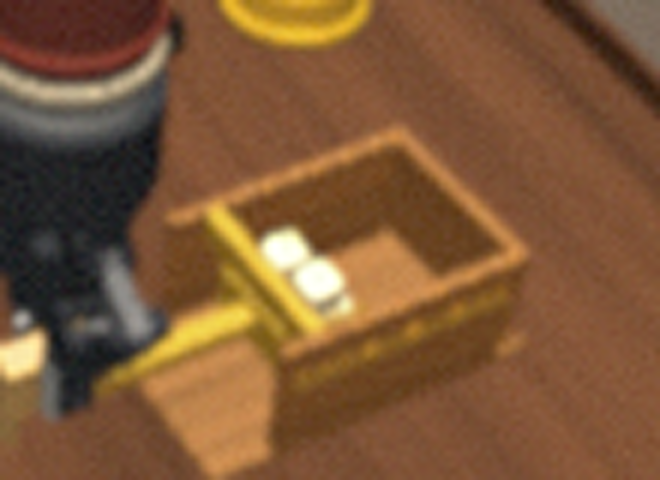

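View pics/top6.png

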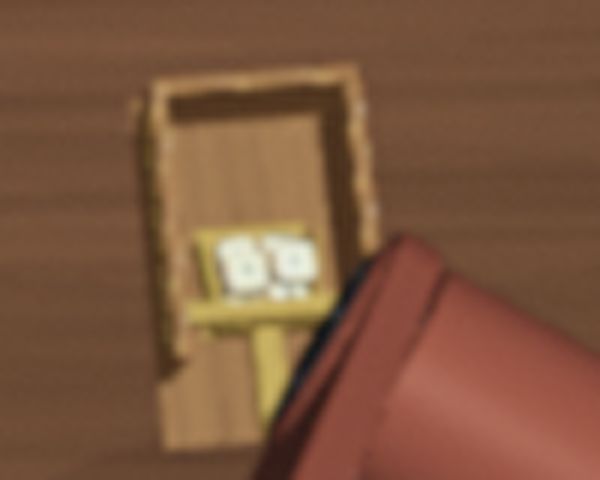

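The top pair at (242,262)/(295,262) in the top crop is about to meet the bar. I'll draw on at 40 mm/s.

```bash
python3 -m crank '{"claw":[8,8,8,8,8,8,8,8,8,8,8,8,8],"dp":[[0.5,0,0],[2,0,0],[4.5,0,0],[8,0,0],[12,0,0],[16,0,0],[20,0,0],[24,0,0],[28,0,0],[31.5,0,0],[34,0,0],[35.5,0,0],[36,0,0]],"twist":[0,0,0,0,0,0,0,0,0,0,0,0,0]}'
python3 - <<'E'
from rig import *
from h import *
s=sense();binstate(s)
for n in ["side","top"]:
    im,d=capture(n);c=get_calibration(n)
    np.savez(f"{n}7.npz",im=im,d=d,K=c["camera_matrix"],T=c["world_from_camera"])
    r=im[200:280,330:440] if n=="side" else im[125:205,350:450]
    cv2.imwrite(f"pics/{n}7.png",cv2.resize(r[:,:,::-1],None,fx=6,fy=6,interpolation=cv2.INTER_CUBIC))
s=sense();binstate(s)
E
```

```text
time: 15.9
eef_pos: [0.4499, -0.214, 0.0399]
tool_rot: [-0.108, 3.14, -0.0]
force: [0.1, -0.5, -2.0]
opening: 0.015
t 15.9 scoop origin in bin x,y,under mm [-47.3   0.5  22.9] yaw err deg -0.06 F [ 0.1 -0.5 -2. ] open 0.015
t 16.0 scoop origin in bin x,y,under mm [-47.1   0.5  23. ] yaw err deg -0.06 F [-0.3  0.1 -2.1] open 0.0148
```

View pics/side7.png

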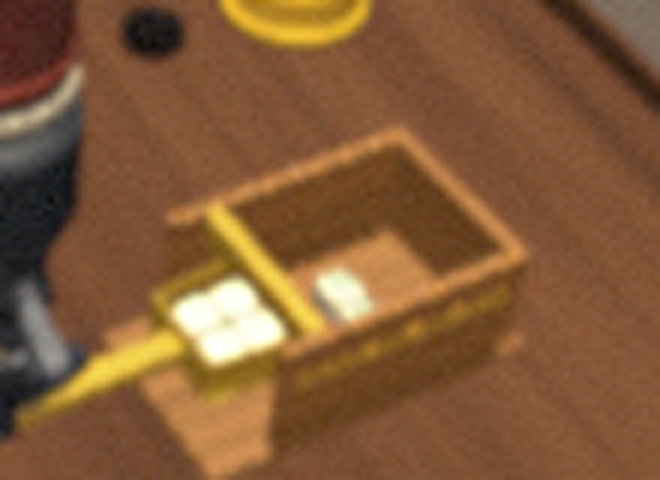

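View pics/top7.png

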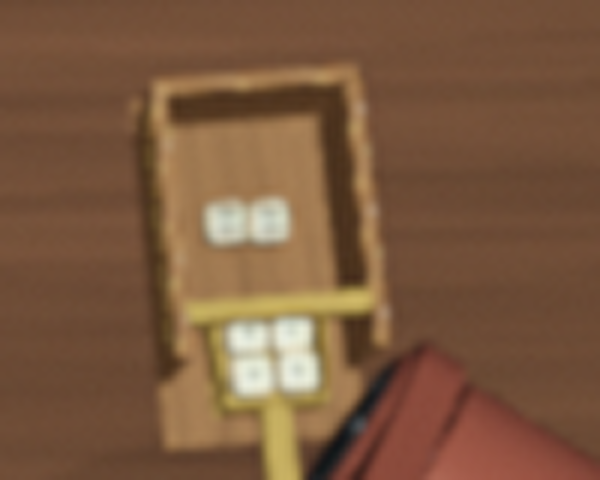

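The bar struck the surplus off cleanly. The top crop shows four dice level in the scoop at (270,355) and the two surplus dice on the bin floor at (248,222). I'll draw clear of the bin, then lift.

```bash
python3 -m crank '{"claw":[8,8,8,8,8,8,8,8,8,8,8,8,8,8,8,8,8,8,8,8],"dp":[[0.5,0,0],[2,0,0],[4.5,0,0],[8,0,0],[12,0,0],[17,0,0],[22,0,0],[27,0,0],[33,0,0],[39,0,0],[45,0,0],[51,0,0],[56,0,0],[60,0,0],[63,0,-0.5],[65,0,-2],[66,0,-5],[66,0,-9],[66,0,-14],[66,0,-19]],"twist":[0,0,0,0,0,0,0,0,0,0,0,0,0,0,0,0,0,0,0,0]}'
python3 -m crank '{"claw":[8,8,8,8,8,8,8,8,8,8,8,8],"dp":[[0,0,-5],[0,0,-11],[0,0,-17],[0,0,-24],[0,0,-31],[0,0,-38],[0,0,-45],[0,0,-51],[0,0,-56],[0,0,-59],[0,0,-60],[0,0,-60]],"twist":[0,0,0,0,0,0,0,0,0,0,0,0]}'
python3 - <<'E'
from rig import *
from h import *
s=sense();binstate(s);print(s["joint_positions"])
cmd(s,[.596,.208,.117],np.radians(178.04))
for n in ["top"]:
    im,d=capture(n);c=get_calibration(n)
    np.savez(f"{n}8.npz",im=im,d=d,K=c["camera_matrix"],T=c["world_from_camera"])
    r=im[95:255,200:440]
    cv2.imwrite(f"pics/{n}8.png",cv2.resize(r[:,:,::-1],None,fx=3.3,fy=3.3,interpolation=cv2.INTER_CUBIC))
W=cloud(d,c["camera_matrix"],c["world_from_camera"]);x,y,z=W[...,0],W[...,1],W[...,2]
m=(abs(z-.03)<.006)&(x>.53)&(x<.83)&(y>.1)&(y<.31);print(cv2.minAreaRect(W[m][:,:2].astype(np.float32)),np.median(z[m]))
im,d,K,T=load("side0.npz");W=cloud(d,K,T);x,y,z=W[...,0],W[...,1],W[...,2]
m=(abs(z-.03)<.006)&(x>.53)&(x<.83)&(y>.1)&(y<.31);print(cv2.minAreaRect(W[m][:,:2].astype(np.float32)),np.median(z[m]))
E
```

```text
time: 18.0
eef_pos: [0.3845, -0.2187, 0.0595]
tool_rot: [-0.108, 3.139, -0.001]
force: [-0.2, -1.1, -1.5]
opening: 0.015
time: 19.2
eef_pos: [0.3841, -0.2185, 0.1189]
tool_rot: [0.108, -3.14, 0.0]
force: [-0.0, 0.7, -0.9]
opening: 0.0147
t 19.2 scoop origin in bin x,y,under mm [-113.2    0.6  101.9] yaw err deg -0.05 F [-0.   0.7 -0.9] open 0.0147
[-6.76225211e-01 -4.62746031e-02  2.12520274e+00 -4.29662262e-05
  1.06265454e+00 -2.31592260e+00]
dp [-240.7  410.9    1.9] twist 5.91 cur heading -176.05 tool z [-0. -0. -1.]
((0.6789252758026123, 0.20433729887008667), (0.1491686850786209, 0.24780414998531342), 87.67644500732422) 0.029502862675255925
((0.6792256832122803, 0.20645110309123993), (0.1536504477262497, 0.2501467168331146), 87.57302856445312) 0.029933161994377122
```

View pics/top8.png

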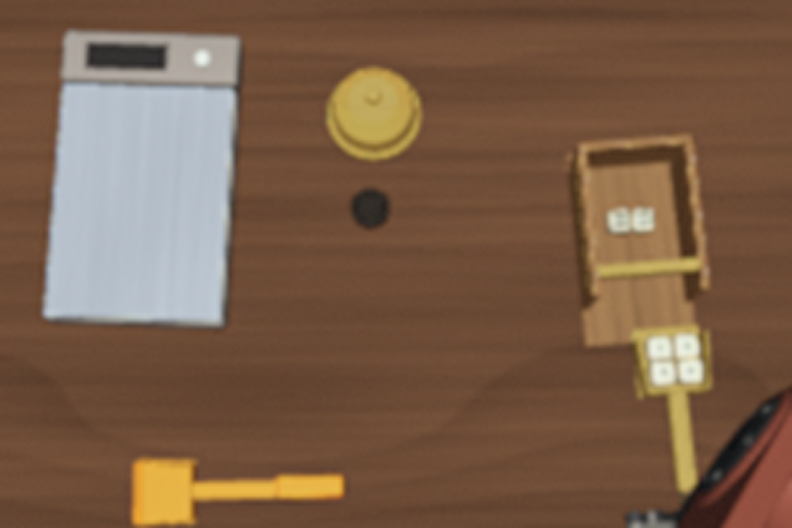

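Four dice are in the scoop at (675,360) and the two surplus dice at (630,218) in the bin; everything else is unmoved. I'll carry it smoothly to the scale.

```bash
python3 -m crank '{"claw":[8,8,8,8,8,8,8,8,8,8,8,8,8,8,8,8,8,8,8,8],"dp":[[-0.5,1,0],[-2,3.5,0],[-4.5,8,0],[-8,14,0],[-12.5,21.5,0],[-18,31,0],[-25,42,0],[-32,54,0],[-39,66,0],[-46,78,0],[-53,90,0],[-60,102,0],[-67,114,0],[-74,126,0],[-80,137,0],[-86,147,0],[-91,155,0],[-94,161,0],[-96,164,0],[-97,165,0]],"twist":[0.1,0.3,0.6,1,1.4,1.8,2.2,2.6,3,3.4,3.8,4.2,4.6,5,5.4,5.7,5.9,6.1,6.1,6.1]}'
python3 - <<'E'
from rig import *
from h import *
s=sense();cmd(s,[.596,.208,.117],np.radians(177.8))
E
```

```text
time: 21.25
eef_pos: [0.4696, -0.0469, 0.1188]
tool_rot: [-0.058, -3.141, 0.0]
force: [-0.4, 0.6, -2.3]
opening: 0.0148
dp [-116.9  259.4    1.8] twist 0.08 cur heading 177.88 tool z [-2.e-04 -0.e+00 -1.e+00]
```

```bash
python3 -m crank '{"claw":[8,8,8,8,8,8,8,8,8,8,8,8,8,8,8,8,8,8,8,8],"dp":[[-0.5,1,0],[-1.5,3.5,0],[-3.5,8,0],[-6.5,14,0],[-10,22,0],[-15,33,0],[-21,47,0],[-28,62,0],[-36,79,0],[-44,97,0],[-52,115,0],[-60,133,0],[-68,151,0],[-76,169,0],[-84,186,0],[-91,202,0],[-97,215,0],[-102,226,0],[-106,235,0],[-109,242,0]],"twist":[0,0,0,0,0,0,0,0,0,0,0,0,0,0,0,0,0,0,0,0]}'
python3 -m crank '{"claw":[8,8,8,8,8],"dp":[[-3,6,0],[-5,11,0],[-7,14,0],[-8,16,0],[-8,16.5,0]],"twist":[0,0,0,0,0]}'
python3 - <<'E'
from rig import *
from h import *
s=sense();cmd(s,[.596,.208,.049],np.radians(177.8))
for n in ["top","side"]:
    im,d=capture(n);c=get_calibration(n)
    np.savez(f"{n}9.npz",im=im,d=d,K=c["camera_matrix"],T=c["world_from_camera"])
    r=im[95:255,200:440] if n=="top" else im[110:230,240:400]
    cv2.imwrite(f"pics/{n}9.png",cv2.resize(r[:,:,::-1],None,fx=3.3 if n=="top" else 4.5,fy=3.3 if n=="top" else 4.5,interpolation=cv2.INTER_CUBIC))
E
```

```text
time: 23.25
eef_pos: [0.5879, 0.1911, 0.1188]
tool_rot: [-0.059, -3.141, 0.0]
force: [0.5, -0.6, -1.9]
opening: 0.0147
time: 23.75
eef_pos: [0.5963, 0.2067, 0.1189]
tool_rot: [-0.059, -3.141, 0.0]
force: [-0.5, -0.3, -2.2]
opening: 0.0146
dp [ 0.3  1.3 69.9] twist 0.04 cur heading 177.84 tool z [-0.e+00 -1.e-04 -1.e+00]
```

View pics/top9.png

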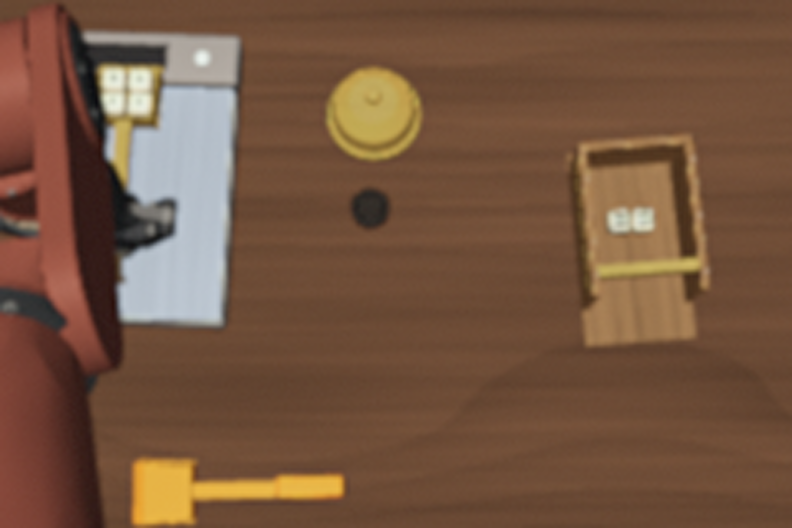

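View pics/side9.png

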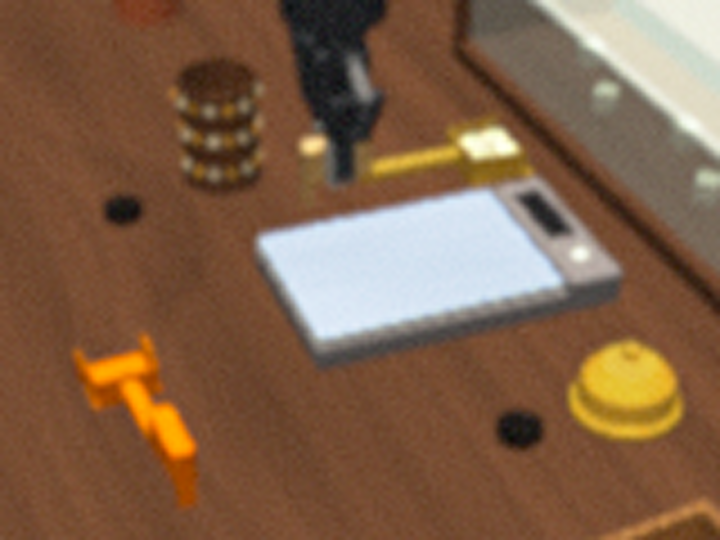

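Both pictures show four dice level in the scoop above the platform (they look shifted because of its height). I'll check the landing spot by depth before lowering.

```bash
python3 - <<'E'
from rig import *
from h import *
a=np.radians(-2.2);e=np.array([np.cos(a),np.sin(a)]);f=np.array([-e[1],e[0]])
for n,C in [("side9",(.6792,.2064)),("top9",(.6789,.2043))]:
    O=np.array(C)-.0235*e
    im,d,K,T=load(n+".npz");W=cloud(d,K,T);x,y,z=W[...,0],W[...,1],W[...,2]
    h=cv2.cvtColor(im,cv2.COLOR_RGB2HSV)
    m=(z>.09)&(z<.15)&(x>.64)&(x<.8)&(y>.1)&(y<.3)&(h[...,0]>15)&(h[...,0]<35)&(h[...,1]>90)
    p=W[m][:,:2];q=np.c_[(p-O)@e,(p-O)@f]*1e3
    print(n,len(q),"x",np.percentile(q[:,0],[1,99]).round(1),"y",np.percentile(q[:,1],[2,98]).round(1))
s=sense();p=np.array(s["eef_pos"])[:2]
print("tcp in scale",((p-O)@e*1e3).round(1),((p-O)@f*1e3).round(1))
E
```

```text
side9 186 x [-13.7  81.2] y [-30.1  21.6]
top9 142 x [-5.1 85.6] y [-27.8   7.7]
tcp in scale -59.3 -0.9
```

```bash
python3 -m crank '{"claw":[8,8,8,8,8,8,8,8,8,8,8,8,8,8,8],"dp":[[0,1,1],[0,2,4],[0,2,8],[0,2,13],[0,2,19],[0,2,26],[0,2,33],[0,2,40],[0,2,47],[0,2,53],[0,2,58],[0,2,62],[0,2,65],[0,2,67],[0,2,68]],"twist":[0,0,0,0,0,0,0,0,0,0,0,0,0,0,0]}'
python3 -m crank '{"claw":[8,8,8,8],"dp":[[0,0,0.7],[0,0,1.4],[0,0,2],[0,0,2]],"twist":[0,0,0,0]}'
python3 -m crank '{"claw":[8,8,8,8],"dp":[[0,0,0.5],[0,0,1],[0,0,1],[0,0,1]],"twist":[0,0,0,0]}'
```

```text
time: 25.35
eef_pos: [0.5963, 0.2087, 0.0508]
tool_rot: [0.059, 3.141, 0.0]
force: [0.0, 0.4, -1.7]
opening: 0.0146
time: 25.75
eef_pos: [0.5962, 0.2087, 0.0489]
tool_rot: [0.059, 3.141, -0.0]
force: [0.7, -0.9, -2.0]
opening: 0.0151
time: 26.15
eef_pos: [0.5963, 0.2087, 0.0479]
tool_rot: [-0.059, -3.141, -0.0]
force: [-0.1, -0.1, -1.9]
opening: 0.0148
```

```bash
python3 -m crank '{"claw":[8,8,8,8],"dp":[[0,0,0.5],[0,0,0.8],[0,0,0.8],[0,0,0.8]],"twist":[0,0,0,0]}'
python3 -m crank '{"claw":[8,8,8],"dp":[[0,0,0.3],[0,0,0.5],[0,0,0.5]],"twist":[0,0,0]}'
```

```text
time: 26.55
eef_pos: [0.5964, 0.2088, 0.0474]
tool_rot: [0.059, 3.141, 0.0]
force: [-0.6, -0.2, -0.9]
opening: 0.0148
time: 26.85
eef_pos: [0.5964, 0.2088, 0.0472]
tool_rot: [0.059, 3.141, 0.0]
force: [-2.3, -0.4, 3.9]
opening: 0.0147
```

In contact (about 5 N). I'll ease off slightly and open slowly.

```bash
python3 -m crank '{"claw":[8,12,15,17,19,22,26,32,40,45,45,45],"dp":[[0,0,-0.3],[0,0,-0.3],[0,0,-0.3],[0,0,-0.3],[0,0,-0.3],[0,0,-0.3],[0,0,-0.3],[0,0,-0.3],[0,0,-0.3],[0,0,-0.3],[0,0,-0.3],[0,0,-0.3]],"twist":[0,0,0,0,0,0,0,0,0,0,0,0]}' 20
python3 look.py w10
```

```text
time: 28.05
eef_pos: [0.5963, 0.2087, 0.0469]
tool_rot: [0.059, 3.141, -0.0]
force: [0.5, -0.0, 0.2]
opening: 0.0451
28.05 [0.5963 0.2087 0.0469] [ 0.001  0.001 -0.001 -0.001  0.     0.   ]
```

View pics/w10.png

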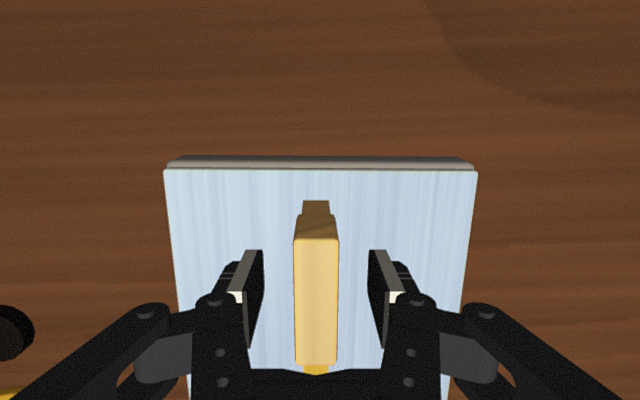

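The handle at (316,290) stands free between the open pads, and its rear foot at (316,207) is on the platform. Rising straight up and away.

```bash
python3 -m crank '{"claw":[45,45,45,45,45,45,45,45,45,45,45,45,45],"dp":[[0,0,-5],[0,0,-15],[0,0,-30],[0,0,-60],[0,0,-100],[0,0,-140],[20,0,-180],[60,0,-200],[100,0,-220],[130,0,-220],[130,0,-220],[130,0,-220],[130,0,-220]],"twist":[0,0,0,0,0,0,0,0,0,0,0,0,0]}'
python3 look.py w11
python3 - <<'E'
from rig import *
from h import *
for n in ["top","side"]:
    im,d=capture(n);c=get_calibration(n)
    np.savez(f"{n}10.npz",im=im,d=d,K=c["camera_matrix"],T=c["world_from_camera"])
    cv2.imwrite(f"pics/{n}10.png",im[:,:,::-1])
E
```

```text
time: 29.4
eef_pos: [0.4672, 0.2136, 0.2676]
tool_rot: [0.059, 3.139, 0.0]
force: [0.2, 0.3, 1.1]
opening: 0.0449
29.4 [0.4672 0.2136 0.2676] [-0.005  0.023 -0.004  0.     0.001  0.001]
```

View pics/w11.png

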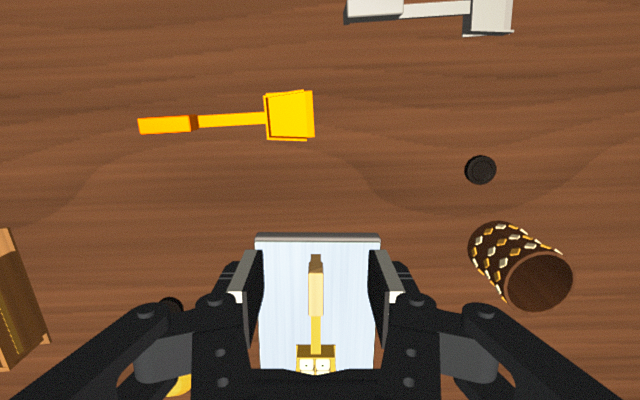

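View pics/top10.png

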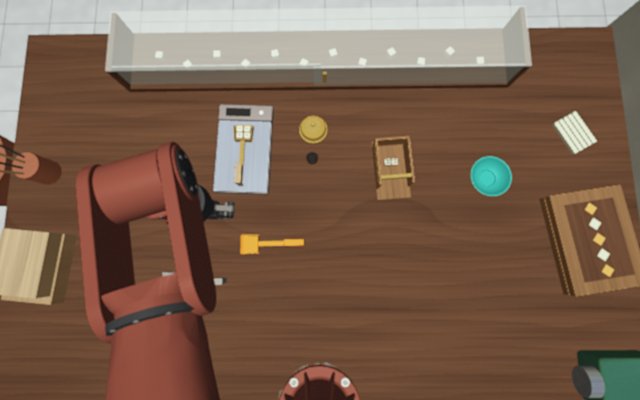

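View pics/side10.png

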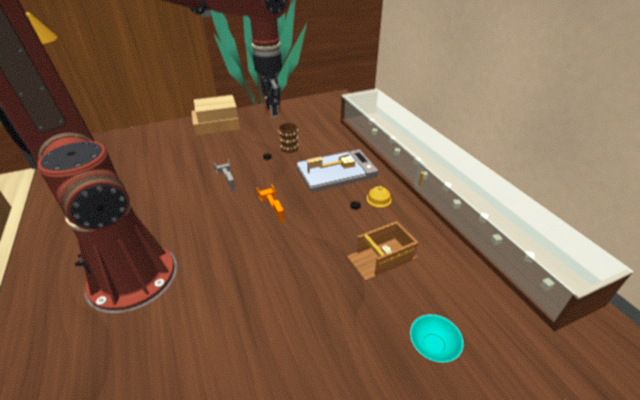

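The top picture shows the scoop whole on the platform (pocket at (243,132), handle at (239,178)) with four dice in it, and two dice in the bin at (391,162). Last, a close check of fit and level, and whether the bystanders moved.

```bash
python3 - <<'E'
from rig import *
from h import *
a=np.radians(-2.2);e=np.array([np.cos(a),np.sin(a)]);f=np.array([-e[1],e[0]])
im0=load("top0.npz")[0]
for n,C in [("side10",(.6792,.2064)),("top10",(.6789,.2043))]:
    O=np.array(C)-.0235*e
    im,d,K,T=load(n+".npz");W=cloud(d,K,T)
    q=np.concatenate([((W[...,:2]-O)@e)[...,None],((W[...,:2]-O)@f)[...,None],W[...,2:]],-1)*1e3
    h=cv2.cvtColor(im,cv2.COLOR_RGB2HSV)
    on=(abs(q[...,0])<115)&(abs(q[...,1])<70)
    m=on&(h[...,1]>90)&(q[...,2]>25);p=q[m];print(n,"scoop x",np.percentile(p[:,0],[0.5,99.5]).round(1),"y",np.percentile(p[:,1],[1,99]).round(1))
    dm=on&(h[...,1]<70)&(h[...,2]>170)&(q[...,2]>43)&(q[...,0]>30);p=q[dm];print(" dice",len(p),"x",np.percentile(p[:,0],[1,99]).round(1),"y",np.percentile(p[:,1],[1,99]).round(1),"z",np.percentile(p[:,2],[50,98]).round(1))
    hm=on&(q[...,0]<-30)&(q[...,2]>65);p=q[hm];print(" handle top z",np.median(p[:,2]).round(1),len(p))
t=load("top10.npz")[0];s=load("side10.npz")[0]
A=cv2.resize(t[95:200,205:285],None,fx=5,fy=5,interpolation=cv2.INTER_CUBIC);B=cv2.resize(s[140:195,290:390],(400,220),interpolation=cv2.INTER_CUBIC)
o=np.zeros((525,800,3),np.uint8);o[:525,:400]=A;o[:220,400:]=B;cv2.imwrite("pics/fin.png",o[:,:,::-1])
df=np.abs(t.astype(int)-im0).sum(2)>90
for nm,(u,v) in dict(cup=(157,180),chk2=(172,219),chk1=(312,157),bell=(313,128),dish=(491,176)).items(): print(nm,df[v-22:v+23,u-22:u+23].sum())
E
```

```text
side10 scoop x [-85.2  75.7] y [-28.8  23.3]
 dice 53 x [44.5 80.2] y [-24.8  25.5] z [49.7 55.3]
 handle top z 75.9 89
top10 scoop x [-85.9  84. ] y [-25.7  23.8]
 dice 158 x [44.2 79.3] y [-19.2  16.7] z [48.6 52.5]
 handle top z 76.8 138
cup 863
chk2 932
chk1 5
bell 0
dish 0
```

View pics/fin.png

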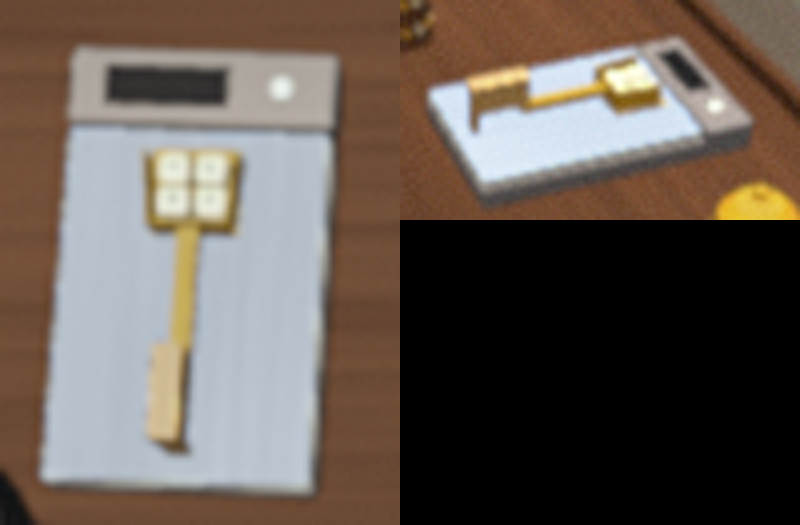

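```bash
python3 -c "
from rig import *
print(sense()['time']);print(hand_in())"
```

```text
29.55
the job is handed in; nothing more can be done
None
```

The job is done and was handed in at 29.6 s. The brass scoop stands level and released on the scale with exactly four dice in one layer, and the two surplus dice are back in the bin.

I gripped the scoop by its wooden handle and ran it along the bin floor to the back wall. I then drew it back about 10 mm and lifted it about 19 mm. Drawing it out with the rim about 3 mm below the bar struck off the two top dice.

**Last checks:**
- **On the platform:** the scoop spans about x = -86 to 84 mm on the platform (the thin front edge computes to about 89), with the limit at ±100. It is about 1 mm off centre sideways.
- **Level:** the handle top is 76–77 mm above the table, against 78 mm expected. The dice tops are at about 49–50 mm, which fits one layer.
- **Bystanders:** the bell, dish and first checker are unchanged in the top view. The arm hid the dice cup and second checker there, so their pixel check means nothing. By eye, the side view shows both where they were at the start.
- **Disagreement:** the cameras differed by about 2 mm, within the stated calibration. No check failed.

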